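Seat a keyed lens collar on a spotlight and hold it home

TASK

Fit the knurled brass lens collar onto the nose of the spotlight: set it lens up over the spigot, turn it until the keyways hidden inside it drop over the three pins, and press it fully home, flat on the shoulder, against the springy seal. Finish with the collar still gripped in the fingers and held pushed home, because it springs up again if let go before the next hand has driven the locking screw. Leave the other things on the bench where they are.

Things in the scene. Friction and masses are not known exactly. Their poses are not given: they have to be found in the camera images.
- collar_center (a point): Centre (half-way up, on the axis) of the loose knurled brass lens collar: a round ring 56 mm in outside diameter, 30 mm high, 0.24 to 0.32 kg, lying lens up on the bench. z is its axis, up. A frosted lens closes its top; only the knurled flank is to be gripped. Nothing outside marks where its keyways are.
- collar_mouth (a point): Centre of the collar's underside, where its bore opens: 40 mm in diameter, 26 mm deep. In the bore are three keyways 120 degrees apart, open at the underside, 8.5 mm wide, 18 mm deep, not to be seen from above or the side. They are found by turning with light pressure: at most 120 degrees of turn, either way, brings them over the pins; about 10 degrees of play.
- spigot_top (a point): Centre of the flat top of the spotlight's spigot; z up along the axis. The fixed spotlight is a dark upright cylinder 54 mm in diameter on a 100 mm round plate on a plywood board (120 mm square, 15 mm thick). The aluminium spigot on its nose is 38 mm in diameter and rises 24 mm above the shoulder; its top 5 mm taper to 29 mm diameter. The collar goes over it.
- pins (a point): On the spotlight's axis, 11 mm below the spigot's top, level with the upper side of three steel pins, 5 mm in diameter, 120 degrees apart (one along this frame's x), that stand out 5.5 mm level from the spigot. With the keyways off the pins the collar's underside rests here; with the keyways over the pins it drops past.
- shoulder (a point): Centre of the flat shoulder at the spigot's foot, 24 mm below its top, 100 mm above the bench. A black sprung rubber seal stands 4 mm proud of it; it pushes up with 5 N when touched, 11 N when pressed flush, so an unheld collar rests 4 mm up. Pushed home, the collar's underside lies flat here, 13 mm lower than when it rests on the pins.
- trim_ring: Bystander: plain smooth brass trim ring, 60 mm outside, 10 mm high, loose on the bench; origin at the centre of its underside.
- bottle: Bystander: amber glass bottle with a black cap, 56 mm in diameter, 150 mm high, standing loose; origin at the centre of its underside.
- rub_block: Bystander: cork rubbing block 110 x 60 x 34 mm, loose; origin at the centre of its underside, x along its length.
- brush: Bystander: wooden-handled brush lying loose on the bench, about 200 mm long, handle to -x of its own frame; origin near its middle, on its underside.
Things that resemble listed ones, but are neither listed nor needed, are in the scene too. There is more than one size of the part that bears spigot_top; the job needs the smallest.

How it is judged:
By the outcome, as a careful person would: the job done as asked, in the order asked, and still so for the second after the job is handed in, while the arm keeps its last pose, push and grip.
It also fails if it takes over 48 s, if anything falls off the work surface, if the arm or the gripper's body presses on something with over 40 N, if the wrist force passes 120 N, or if a joint passes its speed limit or range.

ROBOT

A 7-joint arm with a two-finger parallel gripper is mounted at the origin on the work surface. World frame = base frame: x ahead of the robot, y to its left, z up, the work surface at z = 0. Lengths are in m, angles in rad, forces in N, time in s.
With the tool pointing down it reaches from about 0.4 to 0.875 m from the base axis. Payload 19.3 kg.
Tool frame: the origin (TCP) lies between the finger pads; the fingertips stand 8 mm ahead of it and the grasp point (between the pads) lies 11 mm behind it (bot.tip_extent is the x of the fingertips in the tool frame, in m); x points along the fingers, y is the direction in which the jaws open and shut, and the axes are right-handed (so a half turn about x gives the same grasp; the last joint's range is limited). The gripper opens to 85 mm and grips with 20 to 120 N. Pads are 22 mm wide; open, the fingers measure 114 mm over their backs; the gripper's body (76 mm by 85 mm) begins 54 mm behind the grasp point. The pads swing forward as they close: fully open they stand 13 mm farther back than shut.
Start: joints at [1.156, 0.521, -0.036, 1.599, 0.021, 1.021, -0.113], TCP at [0.211, -0.588, 0.239] pointing down, gripper open.
Joint ranges: [-2.91, 2.91], [-0.3, 2.13], [-1.5, 1.42], [0.17, 2.43], [-1.26, 4.41], [0.16, 1.93], [-2.52, 2.52]. Speed limits (rad/s): [1.89, 1.89, 2.39, 2.39, 3.01, 3.01, 3.01].

INTERFACE

Orientations are given as [roll, pitch, yaw] about the fixed x, y, z axes, in that order (R = Rz(yaw) Ry(pitch) Rx(roll)).
In Python, from workcell import telemetry, grab_frame, job, cut_out, pinpoint, bot gives the robot as it stands.
- The arm moves only by the tool send_rows, never from a script. Its argument "rows" is a list of rows, each an object of numbers: "dx", "dy", "dz": the shift along the tool's x, y, z in cm; "rx", "ry", "rz": the turn, a rotation vector about the tool's x, y, z in units of 10 degrees (1.0 is 10 degrees); "fingers": the closure, from -1 (fully open) to 1 (shut). In form: [{"dx": .., "dy": .., "dz": .., "rx": .., "ry": .., "rz": .., "fingers": ..}, ...]. A call has exactly 8 rows; each row is the pose to reach, as a shift and turn from the pose commanded when the call began, along the tool's axes at that moment; what a row does not reach only later rows make up. A row lasts 1/8 s, in which the tool goes at most 62.5 mm and 10.7 degrees, less where a joint would pass 70% of its speed; a pose out of reach is approached as far as the arm can. A call with a gripper value outside its range is refused whole. The fingers move at their own pace and stop on an object; "squeeze" is the grip in N (left out, the last holds). Time passes only in rows, so rows that repeat a pose let the fingers close, or fill a call up. It gives the time, the measured TCP pose, the force and the opening at its end, in the units of the state.
- telemetry.observe(): the state, without advancing time (a new reading comes with each control period).
- grab_frame(name): name is "scene" or "top" or "wrist"; returns a dict with "pixels" (480x640x3 uint8, blue, green, red), "fx", "fy", "cx", "cy" (pixels), "R" (3x3) and "t" (3): a world point X has camera coordinates R X + t. Camera axes: x right, y down, z forward; pixel columns grow to the right and rows downward; lengths in m; the calibration is good to about 2 mm. A picture is of the moment at which its call begins. There is no depth.
- job.job_done(): hands the job in, once; it reports no verdict.
Trained networks look in a picture, given as the dict that the camera call returned (one of the last four; its "shot" number tells which), for a name from the list of things; names that differ only in an ending like _2 or _b are one class to them, and where a whole thing is asked for, a point or a joint stands for the part that bears it (a point fixed in the world has none). Each returns a list of dicts, best first, with "conf" (0 to 1); they miss things now and then, are a little off and sometimes report something else, mostly with a low value. They report only what shows in the picture. A call takes as long as a camera call. They do not tell look-alikes from the thing itself.
- cut_out(picture, label): "pixels" (480x640 bool, what is visible of it) and "centre" ([column, row] in pixels, amid what is visible of it).
- pinpoint(picture, label): "centre" ([column, row] in pixels: a listed point, or the origin of a listed thing).
The state is a dict: "clock": time; "qpos": joint angles; "qd": joint speeds; "joint_efforts": joint torques, N m; "position": TCP position; "tool_rot": TCP orientation; "force": force on the tool from outside, world axes, zero at the start; "moment": the same for the moment, N m; "grip_width": finger opening in m.
Only numpy, scipy, OpenCV 4.12 (cv2) and the standard library are available. Lean on these libraries where they do the work, as an engineer would, in place of code of your own. Each camera call takes 0.05 s, during which the arm holds its last target.

## Working session

There is one attempt and no reset: what is moved stays moved. The work goes in short steps, Python scripts to look and compute and a tool call to move; the robot and the scene stay as the last step left them, time stands still between calls to the robot, and variables do not carry over. Pictures are saved under pics/ and viewed, and the job is handed in when it is done.

Besides the shell and the picture viewer there is one more tool, called after "Request:" by a JSON object that holds its "method" and its "body", one argument or row to a line. send_rows: Moves the arm, as the interface text tells. Its arguments: {"type":"object","properties":{"rows":{"type":"array","items":{"type":"object","properties":{"dx":{"type":"number"},"dy":{"type":"number"},"dz":{"type":"number"},"rx":{"type":"number"},"ry":{"type":"number"},"rz":{"type":"number"},"fingers":{"type":"number"}}}},"squeeze":{"type":"number"}},"required":["rows"]}

```bash
mkdir -p pics; ls; python3 - <<'E'
from workcell import telemetry, grab_frame, job, cut_out, pinpoint, bot
import cv2
s=telemetry.observe(); print(s)
print(bot.tip_extent)
for n in ("scene","top","wrist"):
    f=grab_frame(n); cv2.imwrite(f"pics/{n}0.png",f["pixels"])
    print(n,f["shot"],f["fx"],f["cx"],f["cy"],f["R"],f["t"])
    for l in ("collar_center","spigot_top","pins","shoulder","trim_ring","bottle"):
        print(l,[(round(d["conf"],2),[round(c) for c in d["centre"]]) for d in pinpoint(f,l)])
E
```

```text
pics
{'clock': 0.0, 'qpos': array([ 1.15582258,  0.52203013, -0.03630234,  1.60001005,  0.02118215,
        1.02108991, -0.1127676 ]), 'qd': array([ 0.00103008,  0.00026866, -0.00030671,  0.00023342,  0.00091733,
       -0.00151324,  0.00128372]), 'joint_efforts': array([-9.26288594e-04, -9.27100253e+01,  1.97989918e+00, -3.69930553e+01,
        1.80180359e-02,  8.09068879e-03,  2.22824161e-05]), 'position': array([ 0.21108448, -0.5879242 ,  0.23871522]), 'tool_rot': array([-1.50177372,  1.56964323,  1.98458408]), 'force': array([ 0.00557101, -0.38743851,  0.86887595]), 'moment': array([ 0.022168  , -0.00249881,  0.02433415]), 'grip_width': 0.0852116616785547}
0.008
scene 1 506.9824277306755 314.6788185537102 242.21425576959018 [[-0.24364725  0.96985761  0.00349711]
 [ 0.72302694  0.18403948 -0.66585397]
 [-0.64642715 -0.15970498 -0.74607389]] [ 0.11775779 -0.34295803  1.50042075]
collar_center [(0.61, [220, 219])]
spigot_top [(0.95, [335, 228]), (0.89, [374, 319]), (0.7, [437, 163])]
pins [(0.78, [374, 325]), (0.78, [435, 170]), (0.66, [332, 232])]
shoulder [(0.7, [333, 235]), (0.62
[... 277 characters left out ...]
-0.97970636]] [-0.02342606  0.5533593   1.19461762]
collar_center [(0.82, [424, 283]), (0.3, [302, 242])]
spigot_top [(0.9, [209, 317]), (0.88, [309, 239]), (0.75, [265, 128])]
pins [(0.94, [206, 318]), (0.87, [265, 129]), (0.57, [303, 240])]
shoulder [(0.98, [212, 319]), (0.81, [304, 244]), (0.74, [264, 132])]
trim_ring [(0.64, [354, 174])]
bottle [(0.89, [172, 208])]
wrist 3 430.2892543024727 329.5360895613573 241.60843511588774 [[ 3.38364869e-01 -9.41014985e-01 -1.14419986e-04]
 [-8.95318496e-01 -3.21971009e-01  3.07797758e-01]
 [-2.89679143e-01 -1.04045506e-01 -9.51451800e-01]] [-0.62622216 -0.04001125  0.38053299]
collar_center []
spigot_top []
pins []
shoulder []
trim_ring []
bottle []
```

View pics/scene0.png

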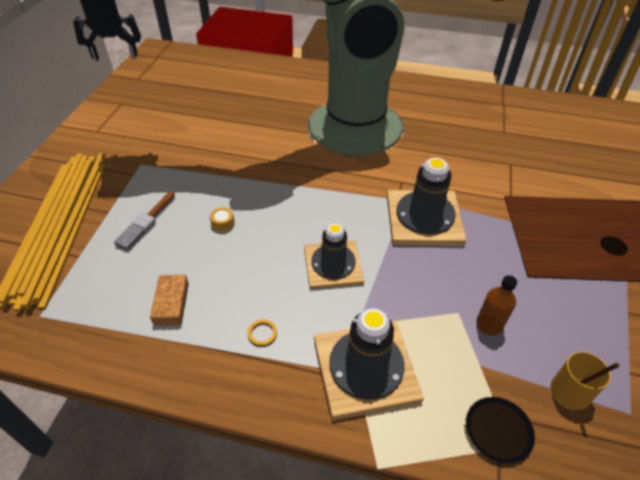

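View pics/top0.png

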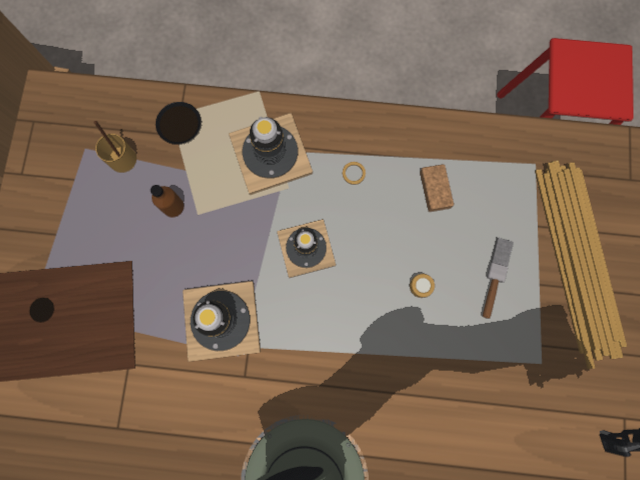

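The scene shows three spotlights: top view (306,246) small, (212,320) middle, (270,150) large. I choose the smallest board, (306,246). The collar is at (423,285) in top and (221,219) in scene. Its only look-alike is the flat trim ring at (354,173), which has no lens.

```bash
cat > h.py <<'E'
import numpy as np, cv2
from workcell import telemetry, grab_frame, job, cut_out, pinpoint, bot
def ray(f,p):
    R=np.array(f["R"]);t=np.array(f["t"])
    d=R.T@np.array([(p[0]-f["cx"])/f["fx"],(p[1]-f["cy"])/f["fy"],1.]);return -R.T@t,d
def atz(f,p,z):
    o,d=ray(f,p);return o+d*(z-o[2])/d[2]
def proj(f,X):
    c=np.array(f["R"])@np.array(X)+np.array(f["t"]);return np.array([f["fx"]*c[0]/c[2]+f["cx"],f["fy"]*c[1]/c[2]+f["cy"]])
def tri(a,b):
    A=np.zeros((3,3));v=np.zeros(3)
    for f,p in (a,b):
        o,d=ray(f,p);d/=np.linalg.norm(d);P=np.eye(3)-np.outer(d,d);A+=P;v+=P@o
    return np.linalg.solve(A,v)
E
python3 - <<'E'
from h import *
T=grab_frame("top");S=grab_frame("scene")
def best(f,l): return [d["centre"] for d in pinpoint(f,l)]
for l,z in (("collar_center",.015),("spigot_top",.124),("pins",.113),("shoulder",.1)):
    a=best(T,l);b=best(S,l)
    for p in a: print(l,"top",np.round(p,1),atz(T,p,z).round(4))
    for p in b: print(l,"scn",np.round(p,1),atz(S,p,z).round(4))
    for p in a:
        for q in b:
            X=tri((T,p),(S,q))
            if np.linalg.norm(proj(T,X)-p)<4: print(" tri",X.round(4))
for f,n in((T,"top"),(S,"scene")):
  for l in ("collar_center",):
    d=cut_out(f,l)[0];print(n,d["conf"],d["centre"],d["pixels"].sum(), atz(f,d["centre"],.02))
c=T["pixels"][190:310,270:450];cv2.imwrite("pics/cropT.png",cv2.resize(c,None,fx=4,fy=4,interpolation=cv2.INTER_CUBIC))
c=S["pixels"][190:300,190:370];cv2.imwrite("pics/cropS.png",cv2.resize(c,None,fx=4,fy=4,interpolation=cv2.INTER_CUBIC))
E
```

```text
collar_center top [355.2 170.8] [ 0.7454 -0.0499  0.015 ]
collar_center top [422.5 283.6] [ 0.4768 -0.2376  0.015 ]
collar_center scn [224.3 216.9] [ 0.4622 -0.231   0.015 ]
 tri [ 0.4736 -0.2303  0.0274]
spigot_top top [265.2 126.8] [0.7938 0.1756 0.124 ]
spigot_top top [305.8 239.9] [0.5332 0.0509 0.124 ]
spigot_top top [305.  240.3] [0.5321 0.0526 0.124 ]
spigot_top scn [333.7 226.4] [0.5297 0.0521 0.124 ]
spigot_top scn [372.2 317.9] [0.733  0.1684 0.124 ]
spigot_top scn [439.8 163.6] [0.2689 0.2496 0.124 ]
 tri [0.7702 0.1686 0.1792]
 tri [0.5325 0.0517 0.1268]
 tri [0.5317 0.0525 0.1261]
pins top [302.7 239.2] [0.5362 0.0586 0.113 ]
pins top [207.4 316.9] [0.3401 0.249  0.113 ]
pins top [263.5 131.5] [0.7862 0.1797 0.113 ]
pins scn [435.1 170.5] [0.2832 0.2418 0.113 ]
pins scn [373.4 324.8] [0.7396 0.1727 0.113 ]
pins scn [148.7 221.8] [ 0.6035 -0.3346  0.113 ]
pins scn [332.  230.1] [0.5307 0.049  0.113 ]
 tri [0.5358 0.0542 0.1194]
 tri [0.3387 0.2392 0.158 ]
 tri [0.7681 0.1734 0.1567]
shoulder top [261.9 137.6] [0.7757 0.1836 0.1   ]
shoulder top [211.3 320.5] [0.3335 0.2419 0.1   ]
shoulder top [303.3 242.8] [0.5306 0.0569 0.1   ]
shoulder scn [435.  173.5] [0.2782 0.2435 0.1   ]
shoulder scn [374.3 329.9] [0.7414 0.1758 0.1   ]
shoulder scn [334.7 235.8] [0.5334 0.0559 0.1   ]
 tri [0.7625 0.1774 0.1334]
 tri [0.3321 0.2369 0.143 ]
 tri [0.5312 0.0562 0.0976]
top 0.89 [420.4, 286.6] 458 [ 0.46835918 -0.23206147  0.02      ]
scene 0.94 [221.8, 217.3] 476 [ 0.46941229 -0.23390286  0.02      ]
```

View pics/cropT.png

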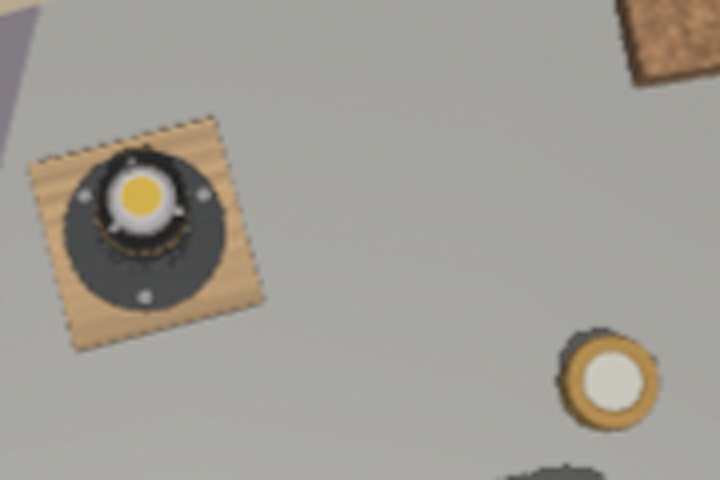

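View pics/cropS.png

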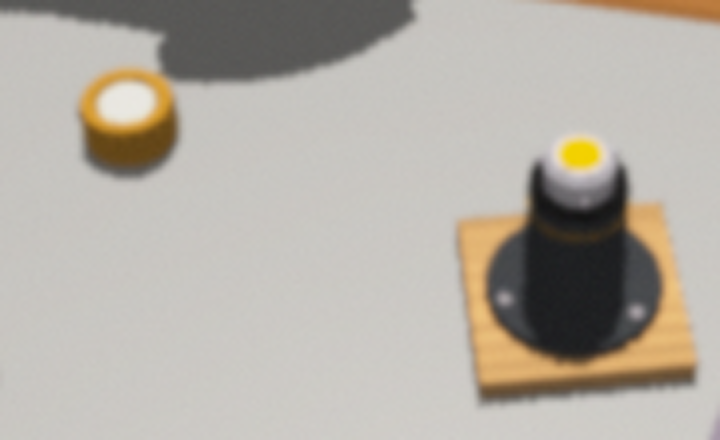

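```bash
cat >> h.py <<'E'
from scipy.spatial.transform import Rotation as Ro
def tool():
    s=telemetry.observe();return np.array(s["position"]),Ro.from_euler("xyz",s["tool_rot"]).as_matrix(),s
def go(X):
    p,R,s=tool();return (R.T@(np.array(X)-p)*100).round(2)
E
python3 - <<'E'
from h import *
T=grab_frame("top");S=grab_frame("scene")
print(atz(T,(423.2,285),.03),atz(S,(190+126/4,190+102/4),.03))
print(atz(T,(305.25,239),.124),atz(S,(190+580/4,190+154/4),.124))
p,R,s=tool();print(R.round(3));print(go((.47,-.235,.16)))
E
```

```text
[ 0.47158613 -0.23660295  0.03      ] [ 0.47285835 -0.23192125  0.03      ]
[0.53510556 0.05238286 0.124     ] [0.53486513 0.05603122 0.124     ]
[[-0.     0.338 -0.941]
 [ 0.    -0.941 -0.338]
 [-1.    -0.     0.   ]]
[  7.93 -24.5  -36.29]
```

Request:
{"method": "send_rows", "body": {
  "rows": [
    {"dx": 1, "dy": -3, "dz": -4.5, "fingers": -1},
    {"dx": 2, "dy": -6, "dz": -9, "fingers": -1},
    {"dx": 3, "dy": -9, "dz": -13.5, "fingers": -1},
    {"dx": 4, "dy": -12, "dz": -18, "fingers": -1},
    {"dx": 5, "dy": -16, "dz": -24, "fingers": -1},
    {"dx": 5.9, "dy": -20, "dz": -30, "fingers": -1},
    {"dx": 5.9, "dy": -24.5, "dz": -36.3, "fingers": -1},
    {"dx": 5.9, "dy": -24.5, "dz": -36.3, "fingers": -1}
  ],
  "squeeze": 60
}}

```text
invalid input at $.rows[0]: expected keys dx, dy, dz, rx, ry, rz, fingers
```

```bash
python3 - <<'E'
from h import *
p,R,s=tool();print(p,s["qpos"].round(3),s["qd"].round(3),s["clock"],s["force"])
W=grab_frame("wrist");cv2.imwrite("pics/w1.png",W["pixels"])
print(tool()[0])
for d in cut_out(W,"collar_center"): print(d["conf"],d["centre"],d["pixels"].sum(),atz(W,d["centre"],.03))
for d in pinpoint(W,"collar_center"): print(d["conf"],d["centre"],atz(W,d["centre"],.015))
print(go((.472,-.234,.1)),R.round(3))
E
```

```text
[ 0.21123727 -0.5882089   0.23927023] [ 1.156  0.521 -0.036  1.599  0.021  1.021 -0.113] [-0.    -0.001 -0.     0.     0.001  0.001  0.001] 1.75 [-0.54038726  0.39452523  0.23629662]
[ 0.21122641 -0.58820686  0.23930273]
[ 13.93 -24.52 -36.52] [[-0.     0.338 -0.941]
 [ 0.    -0.941 -0.338]
 [-1.    -0.     0.   ]]
```

View pics/w1.png

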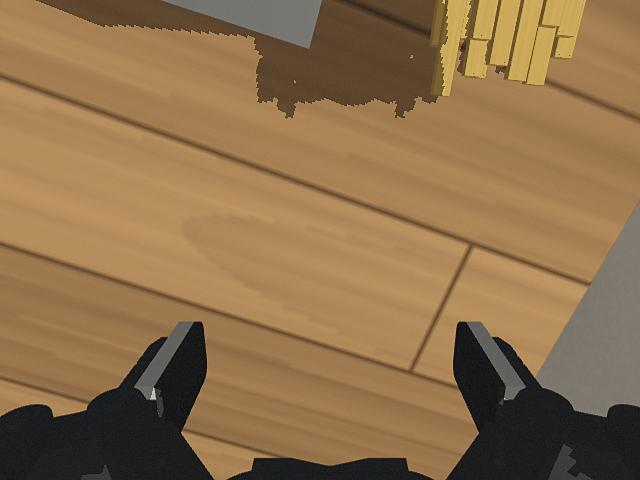

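The wrist view shows only bare bench and the open fingers at (190,350) and (470,350). The call was refused because every row needs all seven keys.

Request:
{"method": "send_rows", "body": {
  "rows": [
    {"dx": 1, "dy": -3, "dz": -4.5, "rx": 0, "ry": 0, "rz": 0, "fingers": -1},
    {"dx": 2, "dy": -6, "dz": -9, "rx": 0, "ry": 0, "rz": 0, "fingers": -1},
    {"dx": 3, "dy": -9, "dz": -13.5, "rx": 0, "ry": 0, "rz": 0, "fingers": -1},
    {"dx": 4, "dy": -12, "dz": -18, "rx": 0, "ry": 0, "rz": 0, "fingers": -1},
    {"dx": 5, "dy": -16, "dz": -24, "rx": 0, "ry": 0, "rz": 0, "fingers": -1},
    {"dx": 5.9, "dy": -20, "dz": -30, "rx": 0, "ry": 0, "rz": 0, "fingers": -1},
    {"dx": 5.9, "dy": -24.5, "dz": -36.5, "rx": 0, "ry": 0, "rz": 0, "fingers": -1},
    {"dx": 5.9, "dy": -24.5, "dz": -36.5, "rx": 0, "ry": 0, "rz": 0, "fingers": -1}
  ],
  "squeeze": 60
}}

```text
clock: 2.9
position: [0.4736, -0.2314, 0.1803]
tool_rot: [-2.723, 1.57, 0.766]
force: [0.4, -0.9, 0.2]
grip_width: 0.0854
```

```bash
python3 - <<'E'
from h import *
p,R,s=tool();print(p,s["qpos"].round(3),s["qd"].round(3),s["clock"],s["force"])
W=grab_frame("wrist");cv2.imwrite("pics/w1.png",W["pixels"])
print(tool()[0])
for d in cut_out(W,"collar_center"): print(d["conf"],d["centre"],d["pixels"].sum(),atz(W,d["centre"],.03))
for d in pinpoint(W,"collar_center"): print(d["conf"],d["centre"],atz(W,d["centre"],.015))
print(go((.472,-.234,.1)),R.round(3))
E
```

```text
[ 0.47358713 -0.23141803  0.18031087] [ 0.436  0.445 -0.124  1.911  0.074  0.789 -0.951] [-0.491  0.066 -0.021 -0.095  0.038  0.032 -0.551] 2.9 [ 0.36365998 -0.94310928  0.22595507]
[ 0.47596236 -0.22792286  0.18027847]
0.81 [334.6, 222.7] 5521 [ 0.47591826 -0.23552262  0.03      ]
0.61 [334.3, 220.4] [ 0.47364345 -0.23629842  0.015     ]
[8.03 0.1  0.14] [[ 0.001  0.341 -0.94 ]
 [ 0.001 -0.94  -0.341]
 [-1.    -0.    -0.001]]
```

View pics/w1.png

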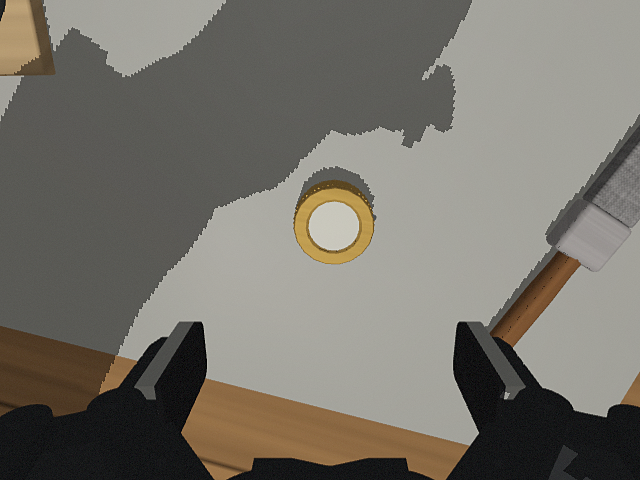

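```bash
python3 - <<'E'
from h import *
W=grab_frame("wrist");cv2.imwrite("pics/w2.png",W["pixels"])
p,R,s=tool();print(p,s["qd"].round(3),s["clock"])
im=W["pixels"];hsv=cv2.cvtColor(im,cv2.COLOR_BGR2HSV)
# brass mask: top ring fit
m=((hsv[...,1]>100)&(hsv[...,2]>90)).astype(np.uint8);m[:, :]*=1
d=cut_out(W,"collar_center")[0];k=cv2.dilate(d["pixels"].astype(np.uint8),np.ones((9,9)))
lens=((hsv[...,1]<60)&(hsv[...,2]>150)).astype(np.uint8)*cv2.erode(cv2.morphologyEx(d["pixels"].astype(np.uint8),cv2.MORPH_CLOSE,np.ones((31,31))),np.ones((5,5)))
c,_=cv2.findContours(lens,0,1);c=max(c,key=cv2.contourArea);e=cv2.fitEllipse(c);print(e,atz(W,e[0],.03))
v=(m*k);ys,xs=np.nonzero(v);print(xs.min(),xs.max(),ys.min(),ys.max())
X=atz(W,e[0],.03);print(go((X[0],X[1],.1)))
E
```

```text
[ 0.47202043 -0.23410173  0.18026608] [ 0.032 -0.004  0.016  0.004  0.     0.001  0.007] 3.1
((332.03302001953125, 224.24105834960938), (47.799102783203125, 49.70155715942383), 87.95634460449219) [ 0.4735966  -0.23551945  0.03      ]
292 372 178 262
[ 8.03  0.12 -0.18]
```

```bash
python3 - <<'E'
from h import *
W=grab_frame("wrist");p,R,s=tool()
for tx in (-.011,-.005,0,.008,.012):
  for z in (-.011,0,.011): print(tx,z,[proj(W,p+R@[tx,y,z]).round() for y in(-.0425,.0425)])
print(bot.__dict__ if hasattr(bot,'__dict__') else dir(bot))
E
```

```text
-0.011 -0.011 [array([195., 325.]), array([458., 326.])]
-0.011 0 [array([198., 355.]), array([455., 355.])]
-0.011 0.011 [array([201., 383.]), array([452., 384.])]
-0.005 -0.011 [array([200., 317.]), array([453., 317.])]
-0.005 0 [array([203., 345.]), array([450., 346.])]
-0.005 0.011 [array([206., 373.]), array([447., 373.])]
0 -0.011 [array([204., 310.]), array([449., 310.])]
0 0 [array([207., 338.]), array([446., 338.])]
0 0.011 [array([210., 364.]), array([444., 365.])]
0.008 -0.011 [array([210., 300.]), array([443., 300.])]
0.008 0 [array([213., 327.]), array([441., 327.])]
0.008 0.011 [array([215., 352.]), array([438., 353.])]
0.012 -0.011 [array([213., 295.]), array([441., 295.])]
0.012 0 [array([216., 321.]), array([438., 322.])]
0.012 0.011 [array([218., 347.]), array([436., 347.])]
{}
```

Request:
{"method": "send_rows", "body": {
  "rows": [
    {"dx": 3, "dy": 0.12, "dz": -0.15, "rx": 0, "ry": 0, "rz": 0, "fingers": -1},
    {"dx": 7, "dy": 0.12, "dz": -0.15, "rx": 0, "ry": 0, "rz": 0, "fingers": -1},
    {"dx": 11, "dy": 0.12, "dz": -0.15, "rx": 0, "ry": 0, "rz": 0, "fingers": -1},
    {"dx": 14, "dy": 0.12, "dz": -0.15, "rx": 0, "ry": 0, "rz": 0, "fingers": -1},
    {"dx": 16, "dy": 0.12, "dz": -0.15, "rx": 0, "ry": 0, "rz": 0, "fingers": -1},
    {"dx": 17.2, "dy": 0.12, "dz": -0.15, "rx": 0, "ry": 0, "rz": 0, "fingers": -1},
    {"dx": 17.2, "dy": 0.12, "dz": -0.15, "rx": 0, "ry": 0, "rz": 0, "fingers": -1},
    {"dx": 17.2, "dy": 0.12, "dz": -0.15, "rx": 0, "ry": 0, "rz": 0, "fingers": -1}
  ],
  "squeeze": 60
}}

```text
clock: 4.2
position: [0.474, -0.2353, 0.009]
tool_rot: [2.334, 1.57, -0.463]
force: [0.3, 1.1, 0.5]
grip_width: 0.0854
```

```bash
python3 - <<'E'
from h import *
W=grab_frame("wrist");cv2.imwrite("pics/w3.png",W["pixels"])
p,R,s=tool();print(p,s["force"],s["clock"])
E
```

```text
[ 0.47409139 -0.23525524  0.00910734] [-0.89070315  0.10034165 -0.01837161] 4.25
```

View pics/w3.png

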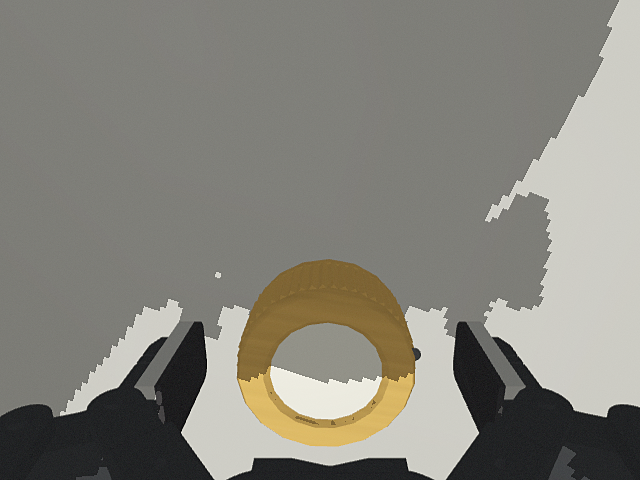

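```bash
python3 - <<'E'
from h import *
im=cv2.imread("pics/w3.png");c=im[250:460,200:500];cv2.imwrite("pics/w3c.png",cv2.resize(c,None,fx=2.6,fy=2.6,interpolation=cv2.INTER_CUBIC))
im=cv2.imread("pics/w2.png");c=im[150:290,260:410];cv2.imwrite("pics/w2c.png",cv2.resize(c,None,fx=4,fy=4,interpolation=cv2.INTER_CUBIC))
W=grab_frame("wrist");print(atz(W,(327,371),.03),go((.4736,-.2355,.009)))
E
```

```text
[ 0.47464964 -0.23557776  0.03      ] [0.01 0.01 0.06]
```

View pics/w3c.png

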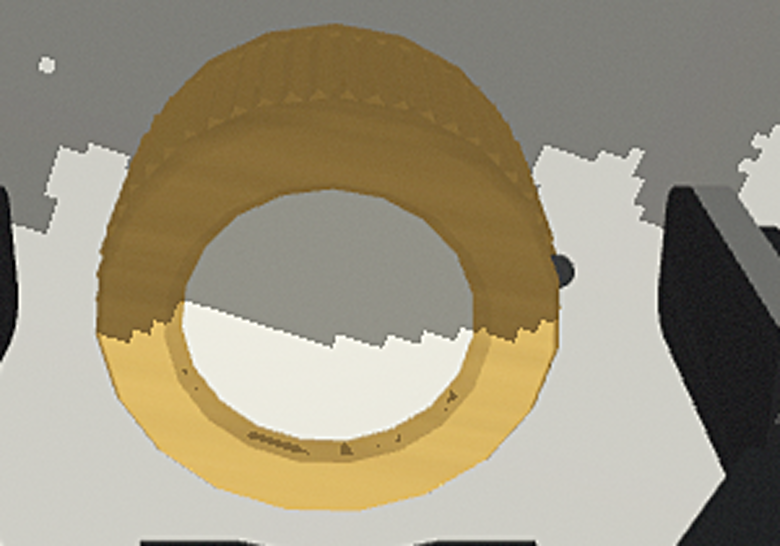

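View pics/w2c.png

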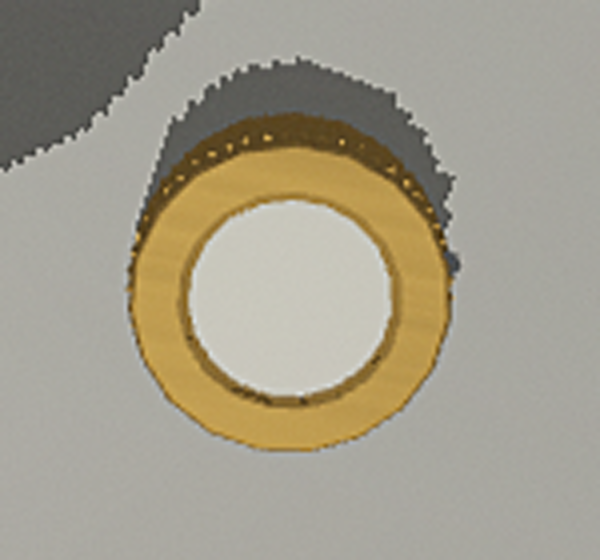

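The close view shows a dark screw head sticking out of the flank at (416,354), where the right pad would land. I'll turn the gripper about 70° to grip clear of it.

Request:
{"method": "send_rows", "body": {
  "rows": [
    {"dx": 0, "dy": 0, "dz": 0, "rx": -1, "ry": 0, "rz": 0, "fingers": -1},
    {"dx": 0, "dy": 0, "dz": 0, "rx": -2, "ry": 0, "rz": 0, "fingers": -1},
    {"dx": 0, "dy": 0, "dz": 0, "rx": -3, "ry": 0, "rz": 0, "fingers": -1},
    {"dx": 0, "dy": 0, "dz": 0, "rx": -4, "ry": 0, "rz": 0, "fingers": -1},
    {"dx": 0, "dy": 0, "dz": 0, "rx": -5, "ry": 0, "rz": 0, "fingers": -1},
    {"dx": 0, "dy": 0, "dz": 0, "rx": -6, "ry": 0, "rz": 0, "fingers": -1},
    {"dx": 0, "dy": 0, "dz": 0, "rx": -7, "ry": 0, "rz": 0, "fingers": -1},
    {"dx": 0, "dy": 0, "dz": 0, "rx": -7, "ry": 0, "rz": 0, "fingers": -1}
  ],
  "squeeze": 60
}}

```text
clock: 5.3
position: [0.4738, -0.2353, 0.0087]
tool_rot: [1.367, 1.57, -0.21]
force: [-0.1, -0.5, 0.1]
grip_width: 0.0851
```

```bash
python3 - <<'E'
from h import *
W=grab_frame("wrist");cv2.imwrite("pics/w4.png",W["pixels"])
p,R,s=tool();print(p,R.round(3),s["qpos"].round(2),s["force"],s["clock"])
E
```

```text
[ 0.4738137  -0.23521314  0.00865458] [[ 0.     1.    -0.009]
 [-0.    -0.009 -1.   ]
 [-1.     0.     0.   ]] [ 0.63  0.76 -0.38  1.98  0.55  0.51 -0.16] [-0.2722501   0.59073036  0.25779105] 5.35
```

View pics/w4.png

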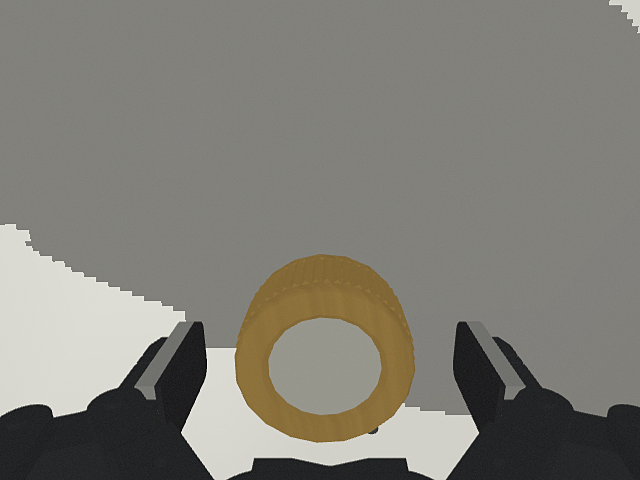

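The screw is now at (373,431), well clear of both pads, and the collar is centred. Closing.

Request:
{"method": "send_rows", "body": {
  "rows": [
    {"dx": 0, "dy": 0, "dz": 0, "rx": 0, "ry": 0, "rz": 0, "fingers": 1},
    {"dx": 0, "dy": 0, "dz": 0, "rx": 0, "ry": 0, "rz": 0, "fingers": 1},
    {"dx": 0, "dy": 0, "dz": 0, "rx": 0, "ry": 0, "rz": 0, "fingers": 1},
    {"dx": 0, "dy": 0, "dz": 0, "rx": 0, "ry": 0, "rz": 0, "fingers": 1},
    {"dx": 0, "dy": 0, "dz": 0, "rx": 0, "ry": 0, "rz": 0, "fingers": 1},
    {"dx": 0, "dy": 0, "dz": 0, "rx": 0, "ry": 0, "rz": 0, "fingers": 1},
    {"dx": 0, "dy": 0, "dz": 0, "rx": 0, "ry": 0, "rz": 0, "fingers": 1},
    {"dx": 0, "dy": 0, "dz": 0, "rx": 0, "ry": 0, "rz": 0, "fingers": 1}
  ],
  "squeeze": 80
}}

```text
clock: 6.35
position: [0.4737, -0.2349, 0.0089]
tool_rot: [-0.309, 1.57, -1.886]
force: [-4.7, 1.7, 16.1]
grip_width: 0.054
```

```bash
python3 - <<'E'
from h import *
W=grab_frame("wrist");cv2.imwrite("pics/w5.png",W["pixels"])
p,R,s=tool();print(p,s["force"],s["moment"],s["grip_width"],s["clock"])
E
```

```text
[ 0.47370592 -0.23487998  0.00889917] [-5.24349498  1.7314649  16.90368123] [ 0.3209923   1.09608653 -0.06902291] 0.054162898822012015 6.4
```

View pics/w5.png

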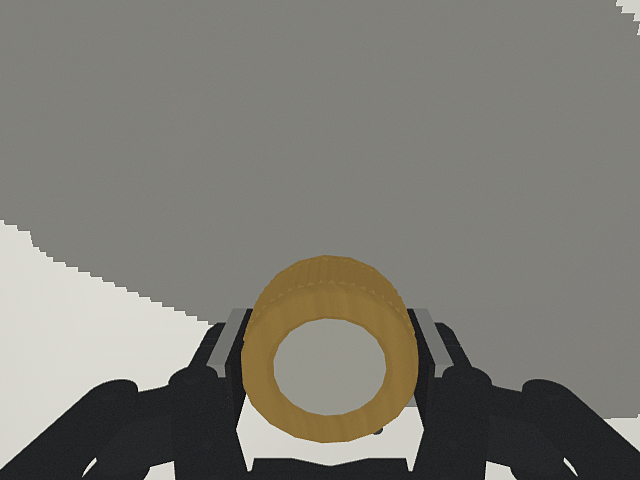

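Request:
{"method": "send_rows", "body": {
  "rows": [
    {"dx": -2, "dy": 0, "dz": 0, "rx": 0, "ry": 0, "rz": 0, "fingers": 1},
    {"dx": -6, "dy": 0, "dz": 0, "rx": 0, "ry": 0, "rz": 0, "fingers": 1},
    {"dx": -11, "dy": 1, "dz": -2, "rx": 0, "ry": 0, "rz": 0, "fingers": 1},
    {"dx": -16, "dy": 2, "dz": -6, "rx": 0, "ry": 0, "rz": 0, "fingers": 1},
    {"dx": -20, "dy": 4, "dz": -10, "rx": 0, "ry": 0, "rz": 0, "fingers": 1},
    {"dx": -21, "dy": 5, "dz": -15, "rx": 0, "ry": 0, "rz": 0, "fingers": 1},
    {"dx": -21, "dy": 6, "dz": -20, "rx": 0, "ry": 0, "rz": 0, "fingers": 1},
    {"dx": -21, "dy": 6, "dz": -22, "rx": 0, "ry": 0, "rz": 0, "fingers": 1}
  ],
  "squeeze": 80
}}

```text
clock: 7.4
position: [0.5348, -0.0117, 0.2184]
tool_rot: [2.913, 1.57, 1.34]
force: [-0.1, -0.8, -3.1]
grip_width: 0.0547
```

```bash
python3 - <<'E'
from h import *
for i in range(5): grab_frame("top")
W=grab_frame("wrist");cv2.imwrite("pics/w6.png",W["pixels"])
p,R,s=tool();print(p,s["qpos"].round(2),s["qd"].round(3),s["force"],s["moment"],s["grip_width"],s["clock"])
for l,z in (("spigot_top",.124),("shoulder",.1),("pins",.113)):
  for d in pinpoint(W,l): print(l,d["conf"],d["centre"],atz(W,d["centre"],z))
E
```

```text
[ 0.53455369 -0.01622859  0.21811994] [ 0.37  0.46 -0.61  1.84  0.32  0.94 -0.38] [ 0.006  0.    -0.005 -0.001  0.     0.    -0.001] [-0.14593166 -0.56440839 -2.98537619] [-0.0582013   0.05469536 -0.03658794] 0.05455435678015055 7.7
spigot_top 0.86 [333.8, 124.7] [0.5378404  0.05098888 0.124     ]
shoulder 0.59 [333.2, 122.1] [0.53771486 0.0512621  0.1       ]
shoulder 0.44 [329.9, 117.6] [0.53585512 0.0537254  0.1       ]
pins 0.78 [334.9, 117.5] [0.53853514 0.05418813 0.113     ]
pins 0.59 [333.4, 124.2] [0.5377225 0.0507217 0.113    ]
```

View pics/w6.png

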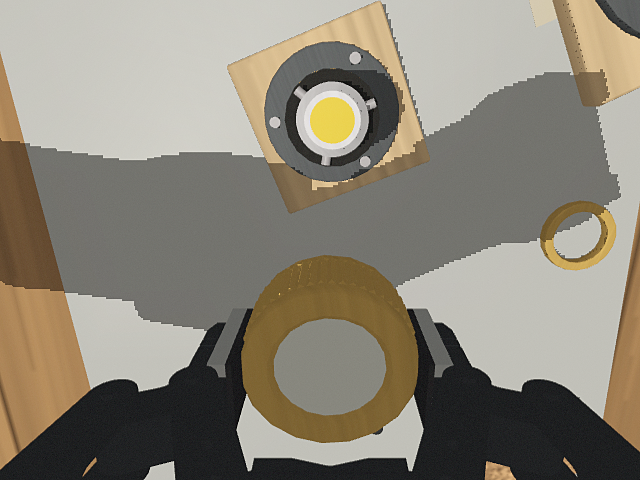

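```bash
cat > m.py <<'E'
from h import *
def fit(mask):
    c,_=cv2.findContours(mask.astype(np.uint8),0,cv2.CHAIN_APPROX_NONE);c=max(c,key=cv2.contourArea);return cv2.fitEllipse(c)
def meas(W,zl):
    hsv=cv2.cvtColor(W["pixels"],cv2.COLOR_BGR2HSV)
    y=(abs(hsv[...,0].astype(int)-26)<6)&(hsv[...,1]>150)&(hsv[...,2]>180)
    y[180:]=0;y[:, :260]=0;y[:,420:]=0
    e=fit(y)
    l=hsv[...,1]<60;l=l.copy();l[:300]=0;l[430:]=0;l[:,:262]=0;l[:,398:]=0
    n,lab,st,ce=cv2.connectedComponentsWithStats(l.astype(np.uint8),connectivity=4)
    g=fit(lab==lab[366,330])
    return e,g,atz(W,e[0],.124),atz(W,g[0],zl)
E
python3 - <<'E'
from m import *
W=grab_frame("wrist");p,R,s=tool()
zl=p[2]-.009+.03
e,g,a,b=meas(W,zl);print(e,g,a,b,"lens in tool",R.T@(b-p))
T=grab_frame("top");cv2.imwrite("pics/t6.png",T["pixels"])
S=grab_frame("scene");cv2.imwrite("pics/s6.png",S["pixels"][180:300,250:450])
print("go rel",R.T@(a-b)*100)
E
```

```text
((331.5532531738281, 119.82317352294922), (43.386104583740234, 44.559932708740234), 0.8865178227424622) ((329.3165283203125, 366.38189697265625), (95.26588439941406, 111.1814956665039), 89.91096496582031) [0.53687943 0.05337308 0.124     ] [ 0.5354263  -0.01526535  0.23925472] lens in tool [-0.02100015  0.00076164 -0.00059912]
go rel [11.52492883  0.10847909 -6.86543518]
```

```bash
python3 -c "
import cv2
a=cv2.imread('pics/s6.png');cv2.imwrite('pics/s6b.png',cv2.resize(a,None,fx=4,fy=4,interpolation=cv2.INTER_CUBIC))"
```

```text
(no output)
```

View pics/s6b.png

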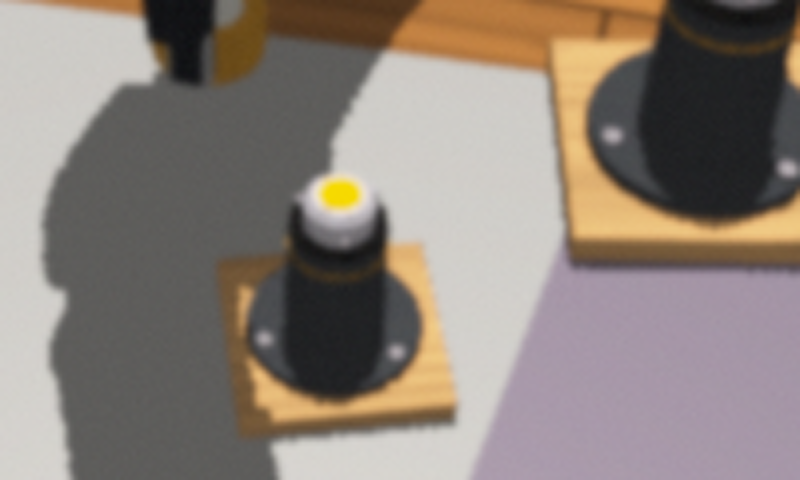

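The view shows the spigot with its yellow disc at (332,120) and the lens at (329,366), so they are a 6.87 cm shift apart in −z. Moving above it.

Request:
{"method": "send_rows", "body": {
  "rows": [
    {"dx": 0, "dy": 0.1, "dz": -2.5, "rx": 0, "ry": 0, "rz": 0, "fingers": 1},
    {"dx": 1, "dy": 0.1, "dz": -5, "rx": 0, "ry": 0, "rz": 0, "fingers": 1},
    {"dx": 2.5, "dy": 0.1, "dz": -6.87, "rx": 0, "ry": 0, "rz": 0, "fingers": 1},
    {"dx": 5, "dy": 0.1, "dz": -6.87, "rx": 0, "ry": 0, "rz": 0, "fingers": 1},
    {"dx": 6.8, "dy": 0.1, "dz": -6.87, "rx": 0, "ry": 0, "rz": 0, "fingers": 1},
    {"dx": 7.6, "dy": 0.1, "dz": -6.87, "rx": 0, "ry": 0, "rz": 0, "fingers": 1},
    {"dx": 8.2, "dy": 0.1, "dz": -6.87, "rx": 0, "ry": 0, "rz": 0, "fingers": 1},
    {"dx": 8.2, "dy": 0.1, "dz": -6.87, "rx": 0, "ry": 0, "rz": 0, "fingers": 1}
  ],
  "squeeze": 80
}}

```text
clock: 9.0
position: [0.5361, 0.0534, 0.1364]
tool_rot: [1.764, 1.571, 0.188]
force: [0.4, 0.0, -3.8]
grip_width: 0.0546
```

```bash
python3 - <<'E'
from h import *
T=grab_frame("top");S=grab_frame("scene")
p,R,s=tool();print(p,s["qpos"].round(2),s["force"],s["moment"],s["clock"])
c=np.hstack([cv2.resize(T["pixels"][200:290,260:350],None,fx=4,fy=4,interpolation=2),cv2.resize(S["pixels"][200:290,290:380],None,fx=4,fy=4,interpolation=2)]);cv2.imwrite("pics/c7.png",c)
E
```

```text
[0.53628508 0.0535191  0.1367773 ] [ 0.2   0.58 -0.56  1.9   0.42  0.79 -0.6 ] [ 0.28141889  0.80817135 -2.61484209] [ 0.06156032 -0.00883318  0.04512246] 9.1
```

View pics/c7.png

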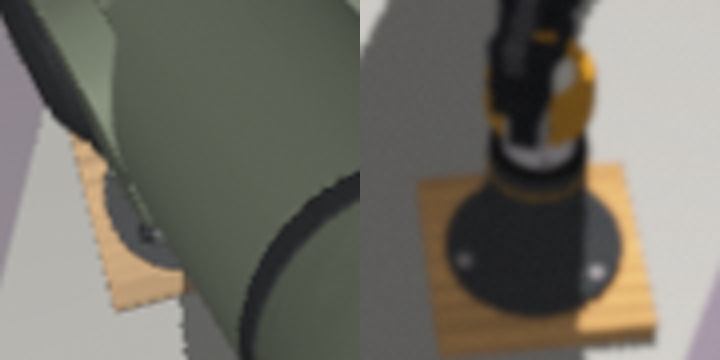

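The right half shows the collar just above the spigot at (540,150), in line with it. Lowering gently towards the pins.

Request:
{"method": "send_rows", "body": {
  "rows": [
    {"dx": 0.3, "dy": 0, "dz": 0, "rx": 0, "ry": 0, "rz": 0, "fingers": 1},
    {"dx": 0.6, "dy": 0, "dz": 0, "rx": 0, "ry": 0, "rz": 0, "fingers": 1},
    {"dx": 0.8, "dy": 0, "dz": 0, "rx": 0, "ry": 0, "rz": 0, "fingers": 1},
    {"dx": 1.0, "dy": 0, "dz": 0, "rx": 0, "ry": 0, "rz": 0, "fingers": 1},
    {"dx": 1.1, "dy": 0, "dz": 0, "rx": 0, "ry": 0, "rz": 0, "fingers": 1},
    {"dx": 1.2, "dy": 0, "dz": 0, "rx": 0, "ry": 0, "rz": 0, "fingers": 1},
    {"dx": 1.2, "dy": 0, "dz": 0, "rx": 0, "ry": 0, "rz": 0, "fingers": 1},
    {"dx": 1.2, "dy": 0, "dz": 0, "rx": 0, "ry": 0, "rz": 0, "fingers": 1}
  ],
  "squeeze": 80
}}

```text
clock: 10.1
position: [0.536, 0.0536, 0.1243]
tool_rot: [2.107, 1.571, 0.532]
force: [-0.8, -0.1, -2.8]
grip_width: 0.0543
```

```bash
python3 - <<'E'
from h import *
p,R,s=tool();print(p,s["qpos"].round(2),s["force"],s["moment"],s["clock"])
E
```

```text
[0.53604471 0.05355413 0.12434297] [ 0.19  0.59 -0.55  1.91  0.44  0.76 -0.61] [-0.78954355 -0.05327362 -2.76289368] [ 0.03822821 -0.03714971 -0.01645087] 10.1
```

Request:
{"method": "send_rows", "body": {
  "rows": [
    {"dx": 0.1, "dy": 0, "dz": 0, "rx": 0, "ry": 0, "rz": 0, "fingers": 1},
    {"dx": 0.15, "dy": 0, "dz": 0, "rx": 0, "ry": 0, "rz": 0, "fingers": 1},
    {"dx": 0.2, "dy": 0, "dz": 0, "rx": 0, "ry": 0, "rz": 0, "fingers": 1},
    {"dx": 0.25, "dy": 0, "dz": 0, "rx": 0, "ry": 0, "rz": 0, "fingers": 1},
    {"dx": 0.3, "dy": 0, "dz": 0, "rx": 0, "ry": 0, "rz": 0, "fingers": 1},
    {"dx": 0.3, "dy": 0, "dz": 0, "rx": 0, "ry": 0, "rz": 0, "fingers": 1},
    {"dx": 0.3, "dy": 0, "dz": 0, "rx": 0, "ry": 0, "rz": 0, "fingers": 1},
    {"dx": 0.3, "dy": 0, "dz": 0, "rx": 0, "ry": 0, "rz": 0, "fingers": 1}
  ],
  "squeeze": 80
}}

```text
clock: 11.1
position: [0.5361, 0.0536, 0.1217]
tool_rot: [1.151, 1.57, -0.424]
force: [-2.3, -0.9, 6.3]
grip_width: 0.054
```

```bash
python3 - <<'E'
from h import *
p,R,s=tool();print(p,s["qpos"].round(2),s["force"],s["moment"],s["clock"])
E
```

```text
[0.53608584 0.05356192 0.12169536] [ 0.19  0.6  -0.55  1.91  0.44  0.76 -0.61] [-2.33432731 -0.92364767  6.34387372] [-0.17330461  0.66035435 -0.0178489 ] 11.1
```

Contact on the pins at z = 0.1217 (expected 0.122). Now turning under light pressure.

Request:
{"method": "send_rows", "body": {
  "rows": [
    {"dx": 0.03, "dy": 0, "dz": 0, "rx": -0.3, "ry": 0, "rz": 0, "fingers": 1},
    {"dx": 0.05, "dy": 0, "dz": 0, "rx": -0.6, "ry": 0, "rz": 0, "fingers": 1},
    {"dx": 0.05, "dy": 0, "dz": 0, "rx": -0.9, "ry": 0, "rz": 0, "fingers": 1},
    {"dx": 0.05, "dy": 0, "dz": 0, "rx": -1.2, "ry": 0, "rz": 0, "fingers": 1},
    {"dx": 0.05, "dy": 0, "dz": 0, "rx": -1.5, "ry": 0, "rz": 0, "fingers": 1},
    {"dx": 0.05, "dy": 0, "dz": 0, "rx": -1.8, "ry": 0, "rz": 0, "fingers": 1},
    {"dx": 0.05, "dy": 0, "dz": 0, "rx": -2.1, "ry": 0, "rz": 0, "fingers": 1},
    {"dx": 0.05, "dy": 0, "dz": 0, "rx": -2.4, "ry": 0, "rz": 0, "fingers": 1}
  ],
  "squeeze": 80
}}

```text
clock: 12.1
position: [0.5368, 0.0541, 0.1216]
tool_rot: [1.482, 1.569, 0.328]
force: [-0.3, 0.9, 10.1]
grip_width: 0.0541
```

```bash
cat > st.py <<'E'
from h import *
p,R,s=tool();print(p.round(4),"yaw_y",np.degrees(np.arctan2(R[1,1],R[0,1])).round(2),"tilt",R[:,0].round(4),s["qpos"].round(2),s["force"].round(1),s["moment"].round(2),s["grip_width"],s["clock"])
E
python3 st.py
```

```text
[0.5368 0.0541 0.1216] yaw_y 23.85 tilt [ 1.9e-03  6.0e-04 -1.0e+00] [ 0.26  0.62 -0.65  1.9   0.52  0.79 -0.26] [-0.3  0.9 10.1] [ 0.28  0.2  -0.16] 0.05414085350671764 12.1
```

Request:
{"method": "send_rows", "body": {
  "rows": [
    {"dx": 0, "dy": 0, "dz": 0, "rx": -0.3, "ry": 0, "rz": 0, "fingers": 1},
    {"dx": 0, "dy": 0, "dz": 0, "rx": -0.6, "ry": 0, "rz": 0, "fingers": 1},
    {"dx": 0, "dy": 0, "dz": 0, "rx": -0.9, "ry": 0, "rz": 0, "fingers": 1},
    {"dx": 0, "dy": 0, "dz": 0, "rx": -1.2, "ry": 0, "rz": 0, "fingers": 1},
    {"dx": 0, "dy": 0, "dz": 0, "rx": -1.5, "ry": 0, "rz": 0, "fingers": 1},
    {"dx": 0, "dy": 0, "dz": 0, "rx": -1.8, "ry": 0, "rz": 0, "fingers": 1},
    {"dx": 0, "dy": 0, "dz": 0, "rx": -2.1, "ry": 0, "rz": 0, "fingers": 1},
    {"dx": 0, "dy": 0, "dz": 0, "rx": -2.4, "ry": 0, "rz": 0, "fingers": 1}
  ],
  "squeeze": 80
}}

```text
clock: 13.1
position: [0.5368, 0.054, 0.1217]
tool_rot: [1.016, 1.569, 0.28]
force: [-0.4, 1.0, 10.5]
grip_width: 0.0543
```

```bash
python3 st.py
```

```text
[0.5368 0.054  0.1217] yaw_y 47.84 tilt [ 1.9e-03  6.0e-04 -1.0e+00] [ 0.33  0.65 -0.75  1.9   0.6   0.83  0.09] [-0.4  1.  10.5] [ 0.19  0.21 -0.23] 0.05427074481108607 13.1
```

Request:
{"method": "send_rows", "body": {
  "rows": [
    {"dx": 0, "dy": 0, "dz": 0, "rx": -0.3, "ry": 0, "rz": 0, "fingers": 1},
    {"dx": 0, "dy": 0, "dz": 0, "rx": -0.6, "ry": 0, "rz": 0, "fingers": 1},
    {"dx": 0, "dy": 0, "dz": 0, "rx": -0.9, "ry": 0, "rz": 0, "fingers": 1},
    {"dx": 0, "dy": 0, "dz": 0, "rx": -1.2, "ry": 0, "rz": 0, "fingers": 1},
    {"dx": 0, "dy": 0, "dz": 0, "rx": -1.5, "ry": 0, "rz": 0, "fingers": 1},
    {"dx": 0, "dy": 0, "dz": 0, "rx": -1.8, "ry": 0, "rz": 0, "fingers": 1},
    {"dx": 0, "dy": 0, "dz": 0, "rx": -2.1, "ry": 0, "rz": 0, "fingers": 1},
    {"dx": 0, "dy": 0, "dz": 0, "rx": -2.4, "ry": 0, "rz": 0, "fingers": 1}
  ],
  "squeeze": 80
}}

```text
clock: 14.1
position: [0.536, 0.0534, 0.1207]
tool_rot: [-1.857, 1.571, -2.174]
force: [0.5, -0.6, -3.2]
grip_width: 0.0542
```

```bash
python3 st.py
```

```text
[0.536  0.0534 0.1207] yaw_y 71.85 tilt [-1.e-04 -1.e-04 -1.e+00] [ 0.39  0.69 -0.85  1.9   0.68  0.87  0.45] [ 0.5 -0.6 -3.2] [ 0.   -0.01  0.06] 0.05415523321075527 14.1
```

It dropped: z = 0.1207, vertical force gone and no yaw torque. Pressing down without turning.

Request:
{"method": "send_rows", "body": {
  "rows": [
    {"dx": 0.1, "dy": 0, "dz": 0, "rx": 0, "ry": 0, "rz": 0, "fingers": 1},
    {"dx": 0.2, "dy": 0, "dz": 0, "rx": 0, "ry": 0, "rz": 0, "fingers": 1},
    {"dx": 0.3, "dy": 0, "dz": 0, "rx": 0, "ry": 0, "rz": 0, "fingers": 1},
    {"dx": 0.4, "dy": 0, "dz": 0, "rx": 0, "ry": 0, "rz": 0, "fingers": 1},
    {"dx": 0.5, "dy": 0, "dz": 0, "rx": 0, "ry": 0, "rz": 0, "fingers": 1},
    {"dx": 0.6, "dy": 0, "dz": 0, "rx": 0, "ry": 0, "rz": 0, "fingers": 1},
    {"dx": 0.6, "dy": 0, "dz": 0, "rx": 0, "ry": 0, "rz": 0, "fingers": 1},
    {"dx": 0.6, "dy": 0, "dz": 0, "rx": 0, "ry": 0, "rz": 0, "fingers": 1}
  ],
  "squeeze": 100
}}

```text
clock: 15.1
position: [0.536, 0.0535, 0.1148]
tool_rot: [1.962, 1.571, 1.643]
force: [0.2, 0.2, -3.2]
grip_width: 0.0538
```

```bash
python3 st.py
```

```text
[0.536  0.0535 0.1148] yaw_y 71.75 tilt [-0.e+00  1.e-04 -1.e+00] [ 0.39  0.7  -0.85  1.9   0.68  0.86  0.44] [ 0.2  0.2 -3.2] [ 0.03 -0.    0.  ] 0.053821184366579525 15.1
```

Request:
{"method": "send_rows", "body": {
  "rows": [
    {"dx": 0.1, "dy": 0, "dz": 0, "rx": 0, "ry": 0, "rz": 0, "fingers": 1},
    {"dx": 0.2, "dy": 0, "dz": 0, "rx": 0, "ry": 0, "rz": 0, "fingers": 1},
    {"dx": 0.3, "dy": 0, "dz": 0, "rx": 0, "ry": 0, "rz": 0, "fingers": 1},
    {"dx": 0.4, "dy": 0, "dz": 0, "rx": 0, "ry": 0, "rz": 0, "fingers": 1},
    {"dx": 0.5, "dy": 0, "dz": 0, "rx": 0, "ry": 0, "rz": 0, "fingers": 1},
    {"dx": 0.6, "dy": 0, "dz": 0, "rx": 0, "ry": 0, "rz": 0, "fingers": 1},
    {"dx": 0.7, "dy": 0, "dz": 0, "rx": 0, "ry": 0, "rz": 0, "fingers": 1},
    {"dx": 0.7, "dy": 0, "dz": 0, "rx": 0, "ry": 0, "rz": 0, "fingers": 1}
  ],
  "squeeze": 120
}}

```text
clock: 16.1
position: [0.5361, 0.0535, 0.1091]
tool_rot: [-0.623, 1.569, -0.941]
force: [-12.3, -4.9, 34.9]
grip_width: 0.0535
```

```bash
python3 st.py
```

```text
[0.5361 0.0535 0.1091] yaw_y 71.75 tilt [ 8.0e-04 -1.1e-03 -1.0e+00] [ 0.38  0.7  -0.84  1.91  0.7   0.85  0.43] [-12.3  -4.9  34.9] [-0.95  2.48  0.  ] 0.05351470517837806 16.1
```

Request:
{"method": "send_rows", "body": {
  "rows": [
    {"dx": 0, "dy": -0.03, "dz": -0.04, "rx": 0, "ry": 0, "rz": 0, "fingers": 1},
    {"dx": 0, "dy": -0.07, "dz": -0.08, "rx": 0, "ry": 0, "rz": 0, "fingers": 1},
    {"dx": 0, "dy": -0.07, "dz": -0.08, "rx": 0, "ry": 0, "rz": 0, "fingers": 1},
    {"dx": 0, "dy": -0.07, "dz": -0.08, "rx": 0, "ry": 0, "rz": 0, "fingers": 1},
    {"dx": 0, "dy": -0.07, "dz": -0.08, "rx": 0, "ry": 0, "rz": 0, "fingers": 1},
    {"dx": 0, "dy": -0.07, "dz": -0.08, "rx": 0, "ry": 0, "rz": 0, "fingers": 1},
    {"dx": 0, "dy": -0.07, "dz": -0.08, "rx": 0, "ry": 0, "rz": 0, "fingers": 1},
    {"dx": 0, "dy": -0.07, "dz": -0.08, "rx": 0, "ry": 0, "rz": 0, "fingers": 1}
  ],
  "squeeze": 120
}}

```text
clock: 17.1
position: [0.5361, 0.0535, 0.1092]
tool_rot: [0.335, 1.568, 0.016]
force: [-3.2, -2.0, 27.8]
grip_width: 0.0535
```

```bash
python3 st.py; python3 - <<'E'
from h import *
S=grab_frame("scene");W=grab_frame("wrist")
cv2.imwrite("pics/c8.png",cv2.resize(S["pixels"][200:290,290:390],None,fx=7,fy=6.5,interpolation=2));cv2.imwrite("pics/w8.png",W["pixels"])
E
```

```text
[0.5361 0.0535 0.1092] yaw_y 71.76 tilt [ 0.0026  0.     -1.    ] [ 0.38  0.7  -0.84  1.91  0.7   0.85  0.43] [-3.2 -2.  27.8] [-0.54  0.86 -0.06] 0.05347338804340479 17.1
```

View pics/c8.png

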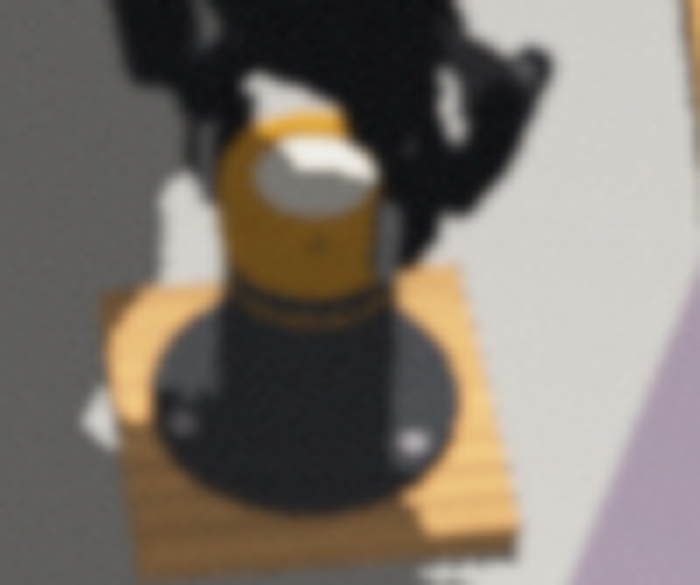

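View pics/w8.png

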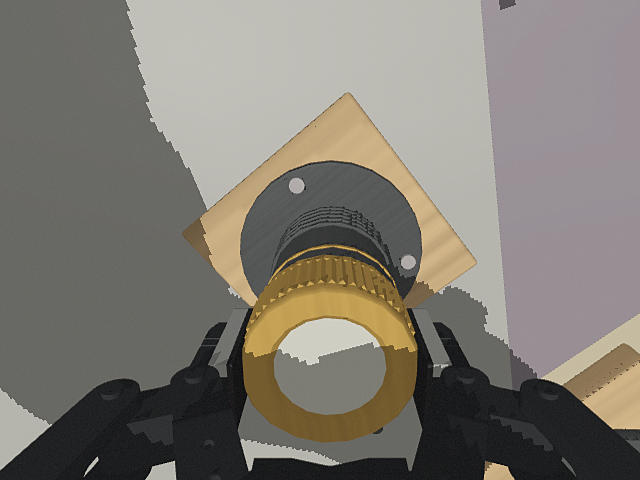

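The scene picture shows the collar down against the dark body at (305,300), with no visible gap. The wrist picture shows the grip unchanged, with the lens at (330,367) and the screw at (377,430). The height reads about 0.3 mm more than computed, so I'll press a little more with a small wiggle to rule out binding.

Request:
{"method": "send_rows", "body": {
  "rows": [
    {"dx": 0.02, "dy": -0.02, "dz": -0.03, "rx": 0.1, "ry": 0, "rz": 0, "fingers": 1},
    {"dx": 0.04, "dy": -0.03, "dz": -0.04, "rx": 0.15, "ry": 0, "rz": 0, "fingers": 1},
    {"dx": 0.05, "dy": -0.03, "dz": -0.04, "rx": 0, "ry": 0, "rz": 0, "fingers": 1},
    {"dx": 0.05, "dy": -0.03, "dz": -0.04, "rx": -0.15, "ry": 0, "rz": 0, "fingers": 1},
    {"dx": 0.05, "dy": -0.03, "dz": -0.04, "rx": -0.15, "ry": 0, "rz": 0, "fingers": 1},
    {"dx": 0.05, "dy": -0.03, "dz": -0.04, "rx": 0, "ry": 0, "rz": 0, "fingers": 1},
    {"dx": 0.05, "dy": -0.03, "dz": -0.04, "rx": 0, "ry": 0, "rz": 0, "fingers": 1},
    {"dx": 0.05, "dy": -0.03, "dz": -0.04, "rx": 0, "ry": 0, "rz": 0, "fingers": 1}
  ],
  "squeeze": 120
}}

```text
clock: 18.2
position: [0.5363, 0.0537, 0.1092]
tool_rot: [0.428, 1.567, 0.109]
force: [-2.2, -0.3, 31.3]
grip_width: 0.0537
```

```bash
python3 st.py; python3 - <<'E'
from m import *
W=grab_frame("wrist")
def lens(im):
    hsv=cv2.cvtColor(im,cv2.COLOR_BGR2HSV);l=(hsv[...,1]<60).astype(np.uint8);l[:300]=0;l[430:]=0;l[:,:262]=0;l[:,398:]=0
    n,lab,_,_=cv2.connectedComponentsWithStats(l,connectivity=4);return fit(lab==lab[350,330])
cv2.imwrite("pics/w9.png",W["pixels"])
print(lens(cv2.imread("pics/w5.png")),lens(cv2.imread("pics/w6.png")),lens(cv2.imread("pics/w8.png")),lens(W["pixels"]))
E
python3 st.py
```

```text
[0.5363 0.0537 0.1092] yaw_y 71.76 tilt [ 4.2e-03  5.0e-04 -1.0e+00] [ 0.38  0.7  -0.84  1.91  0.7   0.85  0.43] [-2.2 -0.3 31.3] [-0.52  0.51  0.02] 0.05368050415607295 18.2
((329.2244873046875, 366.484619140625), (95.3738021850586, 111.15979766845703), 90.10880279541016) ((329.31591796875, 366.3920593261719), (95.29175567626953, 111.1755142211914), 89.90413665771484) ((329.3859558105469, 365.92816162109375), (95.12480926513672, 110.98483276367188), 89.86632537841797) ((329.41900634765625, 365.9988708496094), (95.06963348388672, 110.95960235595703), 89.89905548095703)
[0.5363 0.0536 0.1091] yaw_y 71.76 tilt [ 4.2e-03  4.0e-04 -1.0e+00] [ 0.38  0.7  -0.84  1.91  0.7   0.85  0.43] [-0.6 -0.9 31.3] [-0.52  0.47  0.01] 0.05355780308271636 18.25
```

Under more force and the wiggle, z stays at 0.1091–0.1092, so this is a hard stop. The tool has tilted 4 mrad, so I'll trim that to keep the collar flat.

Request:
{"method": "send_rows", "body": {
  "rows": [
    {"dx": 0.01, "dy": 0.01, "dz": 0.02, "rx": 0, "ry": 0.02, "rz": -0.01, "fingers": 1},
    {"dx": 0.02, "dy": 0.02, "dz": 0.03, "rx": 0, "ry": 0.04, "rz": -0.015, "fingers": 1},
    {"dx": 0.02, "dy": 0.02, "dz": 0.03, "rx": 0, "ry": 0.05, "rz": -0.02, "fingers": 1},
    {"dx": 0.02, "dy": 0.02, "dz": 0.03, "rx": 0, "ry": 0.05, "rz": -0.02, "fingers": 1},
    {"dx": 0.02, "dy": 0.02, "dz": 0.03, "rx": 0, "ry": 0.05, "rz": -0.02, "fingers": 1},
    {"dx": 0.02, "dy": 0.02, "dz": 0.03, "rx": 0, "ry": 0.05, "rz": -0.02, "fingers": 1},
    {"dx": 0.02, "dy": 0.02, "dz": 0.03, "rx": 0, "ry": 0.05, "rz": -0.02, "fingers": 1},
    {"dx": 0.02, "dy": 0.02, "dz": 0.03, "rx": 0, "ry": 0.05, "rz": -0.02, "fingers": 1}
  ],
  "squeeze": 120
}}

```text
clock: 19.25
position: [0.5363, 0.0537, 0.1091]
tool_rot: [-2.741, 1.565, -3.06]
force: [-7.2, -2.6, 39.6]
grip_width: 0.0535
```

```bash
python3 st.py
```

```text
[0.5363 0.0537 0.1091] yaw_y 71.76 tilt [-5.8e-03 -5.0e-04 -1.0e+00] [ 0.38  0.71 -0.84  1.9   0.69  0.86  0.43] [-7.2 -2.6 39.6] [-0.38  1.21  0.07] 0.05354520352060239 19.25
```

Request:
{"method": "send_rows", "body": {
  "rows": [
    {"dx": -0.02, "dy": -0.01, "dz": -0.02, "rx": 0, "ry": -0.02, "rz": 0.007, "fingers": 1},
    {"dx": -0.03, "dy": -0.02, "dz": -0.03, "rx": 0, "ry": -0.031, "rz": 0.01, "fingers": 1},
    {"dx": -0.03, "dy": -0.02, "dz": -0.03, "rx": 0, "ry": -0.031, "rz": 0.01, "fingers": 1},
    {"dx": -0.03, "dy": -0.02, "dz": -0.03, "rx": 0, "ry": -0.031, "rz": 0.01, "fingers": 1},
    {"dx": -0.03, "dy": -0.02, "dz": -0.03, "rx": 0, "ry": -0.031, "rz": 0.01, "fingers": 1},
    {"dx": -0.03, "dy": -0.02, "dz": -0.03, "rx": 0, "ry": -0.031, "rz": 0.01, "fingers": 1},
    {"dx": -0.03, "dy": -0.02, "dz": -0.03, "rx": 0, "ry": -0.031, "rz": 0.01, "fingers": 1},
    {"dx": -0.03, "dy": -0.02, "dz": -0.03, "rx": 0, "ry": -0.031, "rz": 0.01, "fingers": 1}
  ],
  "squeeze": 120
}}

```text
clock: 20.25
position: [0.5363, 0.0536, 0.1092]
tool_rot: [0.188, 1.57, -0.131]
force: [-0.8, -0.9, 28.8]
grip_width: 0.0533
```

```bash
python3 st.py;  python3 - <<'E'
from h import *
S=grab_frame("scene");T=grab_frame("top")
a=S["pixels"];cv2.imwrite("pics/s10.png",a)
cv2.imwrite("pics/c10.png",cv2.resize(a[210:260,310:365],None,fx=12,fy=12,interpolation=2))
E
```

```text
[0.5363 0.0536 0.1092] yaw_y 71.76 tilt [ 4.e-04 -1.e-04 -1.e+00] [ 0.38  0.7  -0.84  1.9   0.69  0.85  0.43] [-0.8 -0.9 28.8] [-0.35  0.28  0.09] 0.05333537842141556 20.25
```

View pics/c10.png

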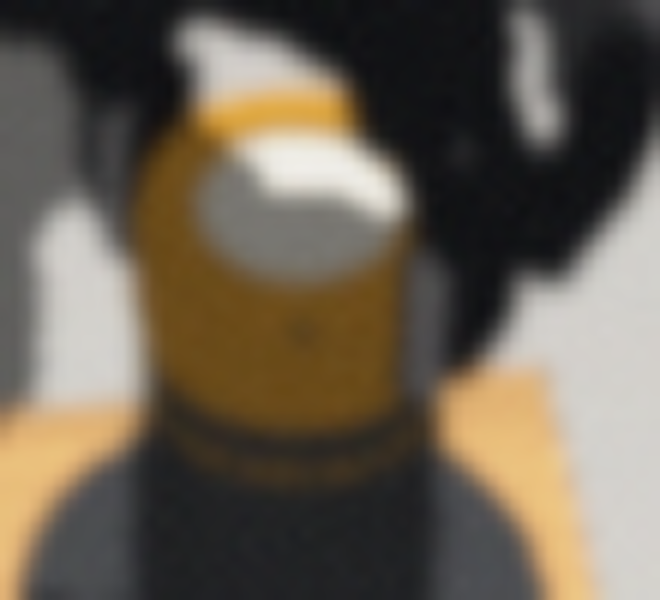

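View pics/s10.png

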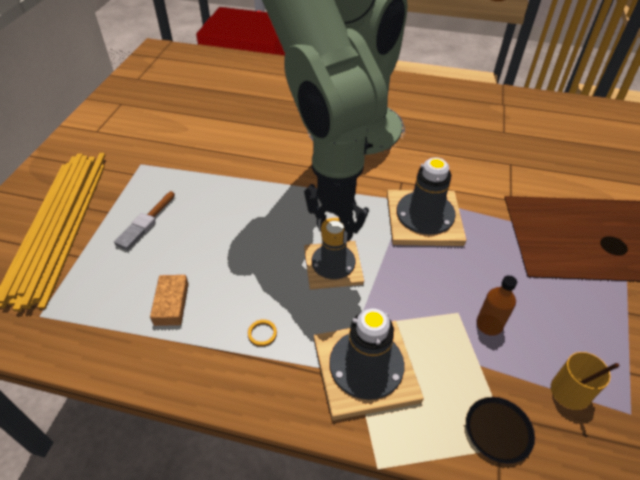

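Everything is steady: tilt 0.4 mrad, side force about 1 N, 29 N pushing against the stop, z = 0.1092. The bystanders look unmoved. Handing in.

```bash
python3 - <<'E'
from h import *
print(job.job_done())
E
python3 st.py
```

```text
the job is handed in; nothing more can be done
None
the job is handed in; nothing more can be done
```

The collar is on the smallest spotlight, pressed home and still gripped. I handed the job in at about 20.3 s of the 48 s allowed.

**What I did:** I gripped the collar by its flank, clear of a screw head that sticks out there, and lowered it onto the pins, touching at TCP z = 0.1217. I turned it under about 10 N. Somewhere between 48° and 72° of turn it dropped over the pins, and I pressed it down to z = 0.109.

**Last checks:**
- **Seating:** The hold was 29 N, well above the seal's 11 N. The height did not change when I pressed harder (up to about 40 N), wiggled and tilted it slightly, so it is on a hard stop.
- **Alignment:** The tool was within 0.4 mrad of vertical and the side force was about 1 N.
- **Grip:** The fingers were still on the collar at a 120 N setting.
- **Pictures:** No gap showed at the shoulder, and the other things on the bench looked unmoved.

**Small disagreement:** The measured drop from pins to home was 12.5 mm against the 13 mm stated. I put this down to measuring error and slight give in the grip, but could not confirm it.

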